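# Close the draught cover and zero the balance

### The job

Get the balance ready for weighing sherds in the cork ring: with the fingertips, gently push its raised clear draught cover down until it is fully shut, and only then press the wide bar-shaped zero key in the middle of the front panel lightly, all the way down, and withdraw so that it comes up again. Leave the two small round keys unpressed, the cork ring where it sits on the pan, and the things beside the balance undisturbed.

Things in the scene. Friction and masses are not known exactly. Their poses are not given: they have to be found in the camera images.
- balance: precision balance of white plastic, fixed to the table, 265 mm deep (its x) by 200 mm wide (its y). Origin: centre of its underside on the table; x points from the front (keys, facing the robot) to the back, y to its left, z up. Front deck (keys) 32 mm high; behind it a grey console with a dark blank display, at most 44 mm high and 45 to 85 mm behind the front edge; then the pan inside a clear square draught shield, walls from 90 to 255 mm behind the front edge, 82 mm high
- cover_hinge (a point): middle of the draught cover's hinge line, at the back of the shield 86 mm above the table; the hinge line is parallel to the balance's y
- cover_part (a joint): opening angle of the draught cover in rad: 0 = shut (lying level on the shield, a stop), about 0.6 to 1.1 at the start (front edge raised), 1.7 fully back. The hinge is stiff: the cover stays where it is left, and about 0.5 N at its front edge pushes it down. At the stop the thin panel flexes about 1 mm for each 3 to 4 N of push at its front edge
- cover_front (a point): middle of the cover's front edge on its outer (upper) face, 172 mm from the hinge line. The cover is a clear panel in a grey frame, 172 mm long, 176 mm wide, 5 mm thick (outer face 3 mm above the hinge line when shut), with a small tab 40 mm wide that sticks out 9 mm beyond the front edge
- bar_key_top (a point): centre of the top of the zero key: the wide white bar-shaped key, 15 mm (x) by 30 mm (y), in the middle of the front deck; its top stands 7 mm above the deck, 39 mm above the table
- bar_key_part (a joint): how far the zero key is pressed, in m: 0 up, 0.003 fully down; a spring brings it back (1 N to start, 4 N fully down)
- round_key_left_top (a point): centre of the top of the left small round key, 15 mm across, 60 mm to the left (+y of the balance) of the zero key, same height; to be left alone
- round_key_left_part (a joint): how far the left round key is pressed, in m (0 up, 0.003 down)
- round_key_right_top (a point): the same, 60 mm to the right (-y of the balance) of the zero key; to be left alone
- round_key_right_part (a joint): how far the right round key is pressed, in m (0 up, 0.003 down)
- cork_ring: loose cork ring, 80 mm across, 18 mm high, lying on the round steel pan (top 47 mm above the table) inside the draught shield; origin at the centre of its underside
- sherd_rim: loose potsherd with a curved rim, 43 x 72 x 21 mm, on the table to the left of the balance; origin under its centre
- sherd_block: loose small blocky potsherd, 20 x 42 x 13 mm, on the table near the back of the balance, to its left or its right (changes places with the vial); origin under its centre
- sample_vial: loose small capped sample vial, 23 mm across, 61 mm high, standing on the table near the back of the balance, to its right or its left (changes places with the blocky sherd); origin under its centre
- tweezers: loose steel tweezers, 123 mm long (along its y), 14 mm wide, 9 mm high, lying on the table to the right of the balance; origin under its centre
Mind the look-alikes: they are no part of the job. Of the things that look like the sample_vial, take the one that is farthest from the robot's base at the start.

How it is judged:
By the outcome, as a careful person would: the job done as asked, in the order asked, and still so for the second after the job is handed in, with the robot touching nothing.
It also fails if it takes over 42 s, if anything falls off the work surface, if the arm or the gripper's body presses on something with over 40 N, if the wrist force passes 120 N, or if a joint passes its speed limit or range.

### The arm

A 7-joint arm with a two-finger parallel gripper is mounted at the origin on a cart in front of the work surface, level with it; the furniture and walls round the work are solid. World frame = base frame: x ahead of the robot, y to its left, z up, the work surface at z = 0. Lengths are in m, angles in rad, forces in N, time in s.
With the tool pointing down it reaches from about 0.35 to 0.9 m from the base axis. Payload 8.1 kg.
Tool frame: the origin (TCP) lies at the centre of the arm's flange, where the gripper is bolted on; the fingertips stand 178 mm ahead of it and the grasp point (between the pads) lies 159 mm ahead of it; z points along the fingers, y is the line along which they close (so a half turn about z gives the same grasp; the last joint's range is limited). The gripper opens to 92 mm and grips with 3 to 60 N. Pads are 19 mm wide; open, the fingers measure 130 mm over their backs; the gripper's body (75 mm by 190 mm) begins 47 mm behind the grasp point.
Start: joints at [-0.103, 0.434, 0.025, 1.573, -0.012, 1.134, -0.075], TCP at [0.625, -0, 0.405] pointing down, gripper open.
Joint ranges: [-2.62, 2.62], [-0.44, 2.09], [-1.27, 1.32], [0.08, 2.57], [-1.32, 4.46], [0.12, 2], [-2.74, 2.74]. Speed limits (rad/s): [2.22, 2.22, 3.01, 3.01, 3.14, 3.14, 3.14].

### API

Orientations are given as a rotation vector (axis times angle).
In Python, from cell import arm gives the robot as it stands. The module is installed in compiled form; this text tells all that it offers.
- The arm moves only by the shell command python3 -m inch 'ROWS' [FORCE]. ROWS is text: rows parted by semicolons, each of 5 numbers parted by spaces: the shift along the tool's x, y, z in m, then the turn about the tool's z in rad, then the finger opening in m, from 0 to 0.0918. In form: x y z roll fingers; .... A call has 1 to 5 rows; each row is the pose to reach, as a shift and turn from the pose commanded when the call began, along the tool's axes at that moment; what a row does not reach only later rows make up. A row lasts 1/10 s, in which the tool goes at most 50 mm and 8.59 degrees, less where a joint would pass 70% of its speed; a pose out of reach is approached as far as the arm can. A call with a gripper value outside its range is refused whole. The fingers move at their own pace and stop on an object; FORCE is the grip in N (left out, the last holds). Time passes only in rows, so rows that repeat a pose let the fingers close. It gives the time, the measured TCP pose, the force, the opening and the grip force at its end, in the units of the state.
- arm.observe(): the state, without advancing time (a new reading comes with each control period).
- arm.get_image(name): name is "scene" or "side" or "wrist"; returns the picture (420x560x3 uint8, red, green, blue); there is no depth.
- arm.get_calibration(name): a dict with "intrinsics" (3x3 intrinsics, pixels), "distortion" ([k1, k2, p1, p2, k3] as OpenCV has them; the pictures are not rectified), "pose" (4x4, takes a point from camera to world coordinates). Camera axes: x right, y up, looking along -z (the intrinsics and any distortion apply to the point x, -y, -z); pixel columns grow to the right and rows downward; lengths in m; the calibration is good to about 2 mm. A picture is of the moment at which its call begins: read the wrist's pose just before it. get_calibration takes no time and is no camera call; for the wrist camera it gives the pose at the moment of the call.
- arm.sign_off(): hands the job in; it is judged then, once.
Trained networks look in the newest picture that a camera, given by its name, has taken for a name from the list of things; names that differ only in an ending like _2 or _b are one class to them, and where a whole thing is asked for, a point or a joint stands for the part that bears it (a point fixed in the world has none). Each returns a list of dicts, best first, with "conf" (0 to 1); they miss things now and then, are a little off and sometimes report something else, mostly with a low value. They report only what shows in the picture. A call takes as long as a camera call. They do not tell look-alikes from the thing itself.
- arm.look_for(camera, query): "point" ([row, column] in pixels, amid what is visible of it).
- arm.silhouettes(camera, query): "region" (420x560 bool, what is visible of it) and "point" ([row, column] in pixels, amid what is visible of it).
- arm.place_of(camera, query): "point" ([row, column] in pixels: a listed point, or the origin of a listed thing).
The state is a dict: "clock": time; "joints": joint angles; "dq": joint speeds; "joint_efforts": joint torques, N m; "position": TCP position; "ee_rot": TCP orientation; "force": force on the tool from outside, world axes, zero at the start; "ft_torque": the same for the moment, N m; "width": opening from 0.0 (shut) to 1.0 (fully open); "gripper_force": force on a finger pad.
Only numpy, scipy, OpenCV 4.12 (cv2) and the standard library are available. Lean on these libraries where they do the work, as an engineer would, in place of code of your own. Each camera call takes 0.05 s, during which the arm holds its last target. There are 200 camera calls.

## Working session

There is one attempt and no reset: what is moved stays moved. The work goes in short steps, Python scripts to look and compute and a shell command to move; the robot and the scene stay as the last step left them, time stands still between calls to the robot, and variables do not carry over. Pictures are saved under pics/ and viewed, at most 10 in all, crops included, and the job is handed in when it is done.

```bash
mkdir -p pics; cat > h.py <<'E'
import numpy as np, cv2
from cell import arm
def px(cam,q,k=1):
    return [(np.array(d["point"],float),d["conf"]) for d in arm.place_of(cam,q)[:k]]
def ray(cam,p):
    c=arm.get_calibration(cam)
    u=cv2.undistortPoints(np.array([[[p[1],p[0]]]],float),np.array(c["intrinsics"]),np.array(c["distortion"]))[0,0]
    P=np.array(c["pose"]); d=P[:3,:3]@np.array([u[0],-u[1],-1.]); return P[:3,3],d/np.linalg.norm(d)
def atz(cam,p,z):
    o,d=ray(cam,p); return o+d*(z-o[2])/d[2]
def tri(rs):
    A=0;b=0
    for o,d in rs:
        M=np.eye(3)-np.outer(d,d); A=A+M; b=b+M@o
    return np.linalg.solve(A,b)
E
python3 - <<'E'
from h import *
for c in ["scene","side","wrist"]:
    cv2.imwrite(f"pics/{c}0.png",arm.get_image(c)[:,:,::-1])
Z={"balance":0,"cover_hinge":.086,"cover_front":None,"bar_key_top":.039,"round_key_left_top":.039,"round_key_right_top":.039,"cork_ring":.047}
np.set_printoptions(precision=4,suppress=True)
for q,z in Z.items():
    rs=[]
    for c in ["scene","side","wrist"]:
        for p,f in px(c,q):
            print(q,c,p,round(f,2),atz(c,p,z) if z is not None else "")
            if f>.4: rs.append(ray(c,p))
    if len(rs)>1: print("  tri",tri(rs))
print(arm.observe())
E
```

```text
balance scene [231.3 294.6] 0.94 [0.5818 0.0254 0.    ]
balance side [266.2 274.1] 0.7 [0.5871 0.0319 0.    ]
balance wrist [143.7 245.9] 0.76 [ 0.5835  0.0286 -0.    ]
  tri [0.5838 0.0281 0.002 ]
cover_hinge scene [177.8 236.9] 0.85 [0.7196 0.024  0.086 ]
cover_hinge wrist [161.4 376.3] 0.68 [0.7053 0.0223 0.086 ]
  tri [0.711  0.0254 0.0879]
cover_front scene [127.8 281.3] 0.93 
cover_front side [174.3 285.1] 0.64 
cover_front wrist [191.4 263.6] 0.79 
  tri [0.6146 0.0326 0.2282]
bar_key_top scene [232.8 344.3] 0.66 [0.4747 0.0301 0.039 ]
bar_key_top side [253.1 224.8] 0.38 [0.4762 0.042  0.039 ]
bar_key_top wrist [138.5 135.2] 0.97 [0.4773 0.0386 0.039 ]
  tri [0.4755 0.037  0.0418]
round_key_left_top scene [248.6 326.9] 0.59 [0.4844 0.0917 0.039 ]
round_key_left_top side [240.4 225.5] 0.41 [0.4785 0.096  0.039 ]
round_key_left_top wrist [ 78. 134.] 0.56 [0.4816 0.0964 0.039 ]
  tri [0.4813 0.0953 0.0407]
round_key_right_top scene [215.7 356.4] 0.38 [ 0.475 -0.036  0.039]
round_key_right_top side [272.4 223.6] 0.54 [ 0.4728 -0.0317  0.039 ]
round_key_right_top wrist [197.5 139.3] 0.57 [ 0.4752 -0.0222  0.039 ]
  tri [ 0.4726 -0.0237  0.0332]
cork_ring scene [208.6 275.1] 0.58 [0.624  0.0336 0.047 ]
cork_ring side [307.4 329.5] 0.32 [ 0.6704 -0.1793  0.047 ]
{'clock': 1.2, 'joints': array([-0.1026,  0.4345,  0.025 ,  1.5732, -0.0116,  1.134 , -0.0751]), 'dq': array([-0.0021,  0.0004,  0.0007,  0.0008,  0.0019,  0.0001, -0.0006]), 'joint_efforts': array([  0.0008, -66.7678,   0.9844, -31.4808,  -0.0607,   0.0326,
        -0.    ]), 'position': array([ 0.625 , -0.    ,  0.4048]), 'ee_rot': array([2.2215, 2.2213, 0.0001]), 'force': array([ 1.013 , -0.2389,  0.9813]), 'ft_torque': array([-0.0099,  0.019 , -0.0208]), 'gripper_force': 0.0, 'width': 0.9965052187058672}
```

```bash
python3 -c "
import cv2,numpy as np
a=[cv2.imread(f'pics/{c}0.png') for c in ['scene','side','wrist']]
cv2.imwrite('pics/all0.png',cv2.resize(np.vstack([np.hstack(a[:2]),np.hstack([a[2],a[2]*0])]),(800,600)))"
```

```text
(no output)
```

View pics/all0.png

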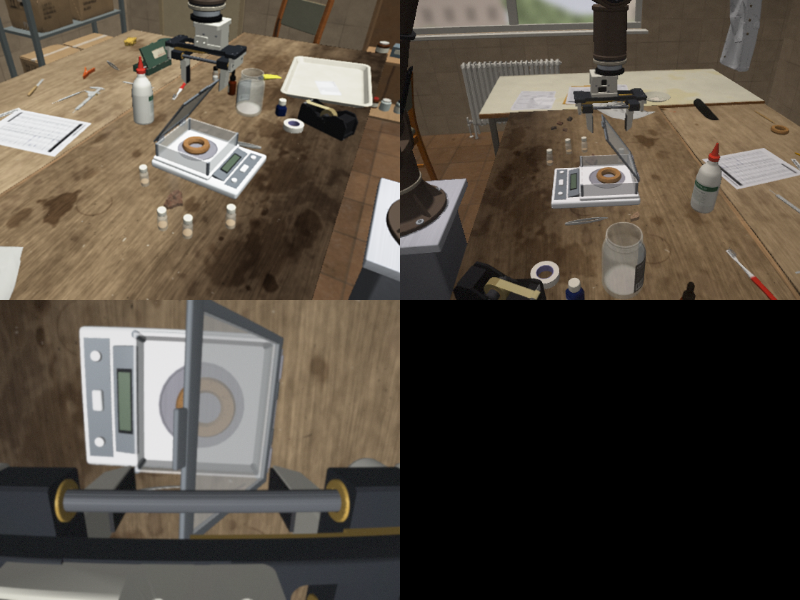

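The cover stands raised about 0.95 rad, and its tab is near the gripper in the wrist view. The cork ring is on the pan and the keys are at the left of that view. I'll rise, close the fingers and roll about -87°, so the narrow side faces the cover and key.

```bash
python3 -m inch '0 0 -0.05 0 0.0918; 0.01 0.005 -0.065 -0.14 0; 0.02 0.01 -0.065 -0.28 0; 0.028 0.015 -0.065 -0.42 0; 0.028 0.015 -0.065 -0.56 0' 10
python3 -m inch '0 0 0 -0.14 0; 0 0 0 -0.28 0; 0 0 0 -0.42 0; 0 0 0 -0.56 0; 0 0 0 -0.70 0'
python3 -m inch '0 0 0 -0.13 0; 0 0 0 -0.26 0; 0 0 0 -0.26 0; 0 0 0 -0.26 0'
python3 - <<'E'
from h import *
np.set_printoptions(precision=4,suppress=True)
R=cv2.Rodrigues(arm.observe()["ee_rot"])[0]; print(R)
for q in ["cover_hinge","cover_front","bar_key_top","round_key_left_top","round_key_right_top"]:
    rs=[]
    for c in ["scene","side","wrist"]:
        arm.get_image(c)
        for p,f in px(c,q):
            print(q,c,p,round(f,2), atz(c,p,.039))
            if f>.35: rs.append(ray(c,p))
    if len(rs)>1: print("  tri",tri(rs))
cv2.imwrite("pics/w1.png",arm.get_image("wrist")[:,:,::-1])
E
```

```text
clock: 1.7
position: [0.6403, 0.0296, 0.4698]
ee_rot: [-1.511, -2.754, -0.002]
force: [0.3, 0.4, -0.3]
width: 0.7
gripper_force: 0.0
clock: 2.2
position: [0.64, 0.0279, 0.4697]
ee_rot: [0.477, 3.105, -0.0]
force: [0.5, -0.6, 0.3]
width: 0.266
gripper_force: 0.0
clock: 2.6
position: [0.64, 0.0278, 0.4697]
ee_rot: [-0.086, -3.14, -0.0]
force: [-0.0, 0.0, -0.2]
width: 0.008
gripper_force: 0.0
[[-0.9985  0.0548 -0.0001]
 [ 0.0548  0.9985  0.0001]
 [ 0.0001  0.0001 -1.    ]]
cover_hinge scene [178.4 238.2] 0.61 [ 0.7586 -0.0425  0.039 ]
cover_hinge side [235.8 323.8] 0.6 [0.7137 0.0871 0.039 ]
  tri [0.7068 0.0261 0.0831]
cover_front scene [129.5 280.3] 0.73 [ 0.7952 -0.3159  0.039 ]
cover_front side [174.3 284.2] 0.67 [0.6642 0.4592 0.039 ]
cover_front wrist [174.2 288.7] 0.81 [0.649  0.0337 0.039 ]
  tri [0.6133 0.0355 0.2263]
bar_key_top scene [234.6 342. ] 0.46 [0.4764 0.0377 0.039 ]
bar_key_top side [254.1 225.3] 0.46 [0.4773 0.0378 0.039 ]
bar_key_top wrist [ 15.8 280.4] 0.66 [0.473  0.0331 0.039 ]
  tri [0.4758 0.0351 0.0395]
round_key_left_top scene [252.6 327.9] 0.54 [0.4782 0.1016 0.039 ]
round_key_left_top side [238.1 224.7] 0.57 [0.4767 0.1066 0.039 ]
round_key_left_top wrist [ 17.3 337.1] 0.68 [0.4774 0.0948 0.039 ]
  tri [0.4777 0.0985 0.0403]
round_key_right_top scene [218.6 354.3] 0.58 [ 0.475  -0.0243  0.039 ]
round_key_right_top side [268.5 223.8] 0.51 [ 0.4734 -0.0175  0.039 ]
round_key_right_top wrist [ 19.2 228.9] 0.55 [ 0.4732 -0.0233  0.039 ]
  tri [ 0.4739 -0.0221  0.0415]
```

View pics/w1.png

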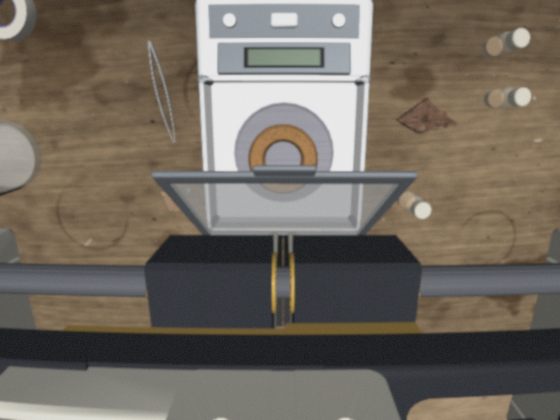

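The wrist view shows the balance aligned with the image: keys at row 18, cork ring at (160, 283), cover front edge at row 175. The closed fingers are just behind the edge, centred. Next I descend onto the outer face.

```bash
python3 -m inch '0 0 0.03 0 0; 0 0 0.055 0 0; 0 0 0.063 0 0; 0 0 0.07 0 0; 0 0 0.077 0 0'
python3 -m inch '0.003 0 0.004 0 0; 0.008 0 0.008 0 0; 0.014 0 0.013 0 0; 0.020 0 0.018 0 0; 0.026 0 0.023 0 0'
python3 - <<'E'
from h import *
np.set_printoptions(precision=4,suppress=True)
rs=[]
for c in ["scene","side","wrist"]:
    im=arm.get_image(c)
    if c=="side": cv2.imwrite("pics/s2.png",cv2.resize(im[130:300,180:380,::-1],(800,600)))
    for p,f in px(c,"cover_front"):
        print(c,p,round(f,2)); rs.append(ray(c,p))
print(tri(rs),arm.observe()["force"])
E
```

```text
clock: 4.65
position: [0.6404, 0.028, 0.3934]
ee_rot: [0.08, 3.139, 0.0]
force: [0.7, -0.1, -0.4]
width: 0.005
gripper_force: 0.0
clock: 5.15
position: [0.6134, 0.0293, 0.3696]
ee_rot: [0.08, 3.14, 0.0]
force: [0.8, 0.5, -0.5]
width: 0.0
gripper_force: 0.3
scene [142.7 294.9] 0.63
side [184.9 270.2] 0.73
wrist [206. 284.] 0.75
[0.5845 0.0329 0.2058] [ 0.4246 -0.3448  0.0182]
```

View pics/s2.png

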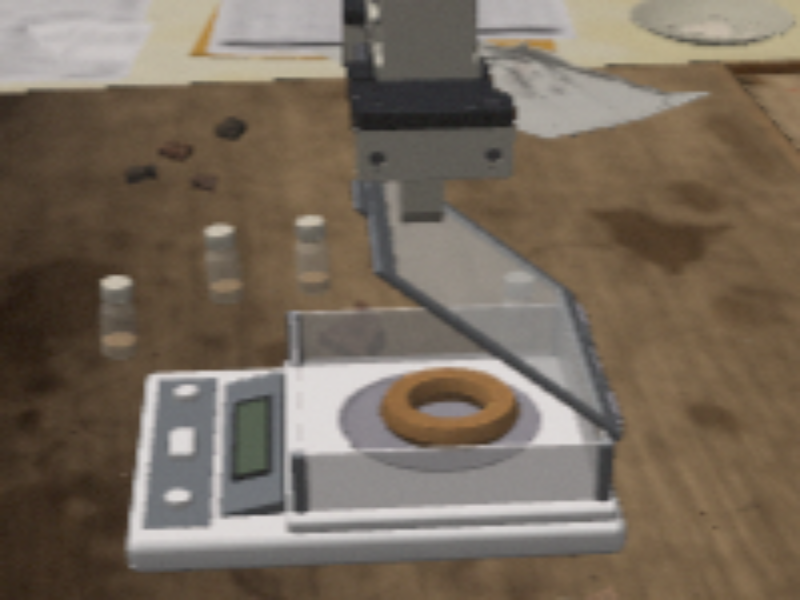

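The side view shows the closed tip (row 215, col 420 in the crop) on the outer face near the front edge, and the cover going down. Continuing the arc.

```bash
python3 -m inch '0.006 0 0.008 0 0; 0.013 0 0.017 0 0; 0.019 0 0.027 0 0; 0.025 0 0.037 0 0; 0.030 0 0.047 0 0'
python3 -m inch '0.003 0 0.009 0 0; 0.006 0 0.018 0 0; 0.010 0 0.028 0 0; 0.013 0 0.036 0 0; 0.016 0 0.044 0 0'
python3 -m inch '0.001 0 0.004 0 0; 0.002 0 0.007 0 0; 0.002 0 0.009 0 0'
```

```text
clock: 5.95
position: [0.5833, 0.0309, 0.3217]
ee_rot: [-0.08, -3.14, 0.0]
force: [0.4, -0.3, -0.6]
width: 0.006
gripper_force: 0.3
clock: 6.45
position: [0.5679, 0.0316, 0.278]
ee_rot: [0.08, 3.141, 0.0]
force: [-0.1, 0.0, 0.8]
width: 0.007
gripper_force: 0.2
clock: 6.75
position: [0.5661, 0.0317, 0.2696]
ee_rot: [-0.08, -3.141, 0.0]
force: [-0.6, -0.1, 1.0]
width: 0.008
gripper_force: 0.2
```

```bash
python3 -m inch '0 0 0.001 0 0; 0 0 0.002 0 0; 0 0 0.002 0 0'
python3 -m inch '0 0 0.001 0 0; 0 0 0.001 0 0; 0 0 0.001 0 0'
```

```text
clock: 7.05
position: [0.5662, 0.0317, 0.2678]
ee_rot: [0.08, 3.14, 0.0]
force: [0.0, 0.4, 0.4]
width: 0.007
gripper_force: 0.1
clock: 7.35
position: [0.5662, 0.0318, 0.2669]
ee_rot: [0.08, 3.14, 0.0]
force: [0.7, -0.2, 1.0]
width: 0.005
gripper_force: 0.4
```

```bash
python3 -m inch '0 0 0.001 0 0; 0 0 0.001 0 0'
python3 -m inch '0 0 0.001 0 0; 0 0 0.001 0 0'
```

```text
clock: 7.55
position: [0.5662, 0.0318, 0.2659]
ee_rot: [0.08, 3.14, 0.0]
force: [-1.1, 1.1, 3.5]
width: 0.009
gripper_force: 1.5
clock: 7.75
position: [0.5662, 0.0317, 0.2649]
ee_rot: [0.08, 3.14, 0.0]
force: [-1.4, -0.0, 4.8]
width: 0.008
gripper_force: 2.5
```

Force rises about 1.5–3 N/mm at the expected height, so the cover is at its stop. I lift off, check it, and refine the key position.

```bash
python3 -m inch '0 0 -0.003 0 0; 0 0 -0.015 0 0; 0.02 0 -0.04 0 0; 0.05 0 -0.06 0 0; 0.05 0 -0.06 0 0'
python3 - <<'E'
from h import *
np.set_printoptions(precision=4,suppress=True)
for q in ["cover_front","bar_key_top","round_key_left_top","round_key_right_top"]:
    rs=[]
    for c in ["scene","side","wrist"]:
        im=arm.get_image(c)
        if q=="cover_front":
            cv2.imwrite(f"pics/{c}3.png",im[:,:,::-1])
        for p,f in px(c,q):
            print(q,c,p,round(f,2), atz(c,p,.039)); rs.append(ray(c,p))
    print("  tri",tri(rs))
a=cv2.imread("pics/side3.png")[150:310,180:380]; b=cv2.imread("pics/wrist3.png")
cv2.imwrite("pics/c3.png",np.hstack([cv2.resize(a,(400,320)),cv2.resize(b,(400,320))]))
E
```

```text
clock: 8.25
position: [0.514, 0.0348, 0.3275]
ee_rot: [0.078, 3.139, -0.0]
force: [0.7, 0.5, 0.3]
width: 0.003
gripper_force: 0.0
cover_front scene [203.  315.8] 0.68 [ 0.5655 -0.0378  0.039 ]
cover_front side [232.3 251.6] 0.8 [0.5423 0.1253 0.039 ]
  tri [0.5372 0.0369 0.0918]
bar_key_top scene [231.5 343.6] 0.63 [0.4774 0.0269 0.039 ]
bar_key_top side [252.8 225.3] 0.62 [0.4774 0.0431 0.039 ]
bar_key_top wrist [145.  280.7] 0.66 [0.4743 0.0339 0.039 ]
  tri [0.4755 0.0341 0.0445]
round_key_left_top side [241.4 226.9] 0.51 [0.4817 0.0912 0.039 ]
round_key_left_top wrist [148.7 363.3] 0.56 [0.4803 0.0968 0.039 ]
  tri [0.4812 0.0978 0.0348]
round_key_right_top scene [252.4 328.4] 0.5 [0.4776 0.1006 0.039 ]
round_key_right_top side [269.5 220.5] 0.53 [ 0.4663 -0.0204  0.039 ]
  tri [ 0.479   0.049  -0.0053]
```

View pics/c3.png

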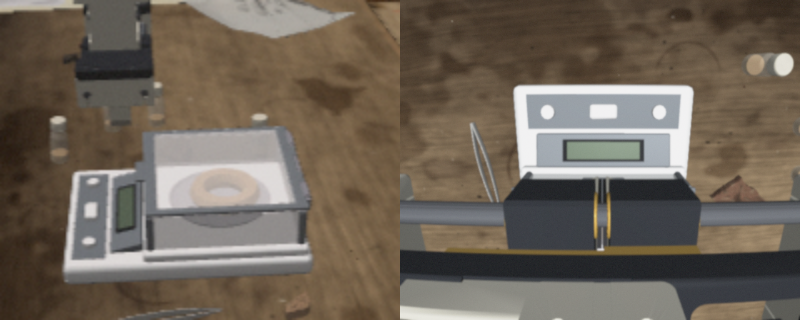

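The side view shows the cover lying level on the shield with the ring still on the pan, and the two zero-key estimates agree at (0.475, 0.035). Moving over the key and down.

```bash
python3 -m inch '0.02 -0.001 0 0 0; 0.04 -0.001 0 0 0; 0.04 -0.001 0.03 0 0; 0.04 -0.001 0.06 0 0; 0.04 -0.001 0.08 0 0'
python3 -m inch '0 0 0.01 0 0; 0 0 0.018 0 0; 0 0 0.024 0 0; 0 0 0.024 0 0'
python3 - <<'E'
from h import *
np.set_printoptions(precision=4,suppress=True)
for c in ["side","wrist","scene"]:
    cv2.imwrite(f"pics/{c}4.png",arm.get_image(c)[:,:,::-1])
a=cv2.imread("pics/side4.png")[200:300,180:300]; b=cv2.imread("pics/scene4.png")[170:270,280:400]
cv2.imwrite("pics/c4.png",np.hstack([cv2.resize(a,(400,333)),cv2.resize(b,(400,333))]))
o=arm.observe();print(o["position"],o["force"])
E
```

```text
clock: 9.95
position: [0.4757, 0.0351, 0.2435]
ee_rot: [-0.08, -3.14, 0.0]
force: [0.1, 0.1, 0.5]
width: 0.005
gripper_force: 0.0
clock: 10.35
position: [0.4763, 0.0354, 0.2206]
ee_rot: [-0.08, -3.141, 0.0]
force: [-0.2, -0.2, 0.4]
width: 0.011
gripper_force: 0.0
[0.4765 0.0354 0.2213] [ 0.8133 -0.236   0.2487]
```

View pics/c4.png

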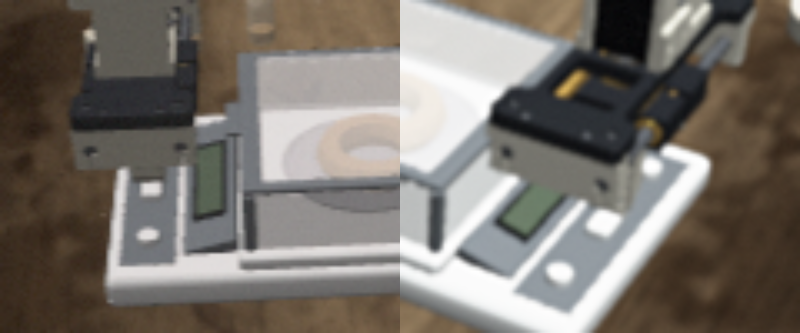

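```bash
python3 - <<'E'
from h import *
def proj(c,X):
    k=arm.get_calibration(c);P=np.linalg.inv(np.array(k["pose"]));q=P[:3,:3]@X+P[:3,3]
    return cv2.projectPoints((q*[1,-1,-1]).reshape(1,1,3),np.zeros(3),np.zeros(3),np.array(k["intrinsics"]),np.array(k["distortion"]))[0].ravel()
off={"side":(180,200),"scene":(280,170)}
for c in off:
    for n,X in {"tip":(.4765,.0354,.0433),"tipR":(.4765,.0164,.0433),"key":(.4755,.0355,.039),"keyR":(.4755,.0205,.039),"rR":(.4725,-.0245,.039),"rL":(.479,.0955,.039)}.items():
        print(c,n,np.round((proj(c,np.array(X))-off[c])*3.33))
E
```

```text
side tip [149. 177.]
side tipR [150. 193.]
side key [148. 182.]
side keyR [148. 195.]
side rR [145. 235.]
side rL [152. 135.]
scene tip [209. 207.]
scene tipR [221. 190.]
scene key [209. 214.]
scene keyR [219. 200.]
scene rR [252. 163.]
scene rL [163. 269.]
```

Projection agrees with the picture: the tip is centred over the bar key. Pressing in small steps.

```bash
python3 -m inch '0 0 0.002 0 0; 0 0 0.004 0 0; 0 0 0.004 0 0'
python3 -m inch '0 0 0.001 0 0; 0 0 0.002 0 0; 0 0 0.002 0 0'
python3 -m inch '0 0 0.001 0 0; 0 0 0.001 0 0'
```

```text
clock: 10.8
position: [0.4764, 0.0353, 0.2168]
ee_rot: [0.08, 3.14, 0.0]
force: [0.8, -0.5, 0.7]
width: 0.002
gripper_force: 0.7
clock: 11.1
position: [0.4764, 0.0353, 0.2148]
ee_rot: [0.08, 3.14, 0.0]
force: [1.2, -0.5, 3.7]
width: 0.003
gripper_force: 1.6
clock: 11.3
position: [0.4764, 0.0354, 0.2142]
ee_rot: [0.08, 3.14, -0.0]
force: [-0.1, -0.3, 9.6]
width: 0.005
gripper_force: 4.8
```

9.6 N with the tip stalled means the key has bottomed out. Withdrawing.

```bash
python3 -m inch '0 0 -0.003 0 0; 0 0 -0.008 0 0; 0 0 -0.03 0 0; 0 0 -0.07 0 0; 0 0 -0.12 0 0'
python3 -m inch '0 0 -0.04 0 0; 0 0 -0.06 0 0; 0 0 -0.06 0 0; 0 0 -0.06 0 0'
python3 - <<'E'
from h import *
np.set_printoptions(precision=4,suppress=True)
for c in ["side","scene"]:
    cv2.imwrite(f"pics/{c}5.png",arm.get_image(c)[:,:,::-1])
a=cv2.imread("pics/side5.png")[180:300,180:340]; b=cv2.imread("pics/scene5.png")[130:250,210:370]
cv2.imwrite("pics/c5.png",np.hstack([cv2.resize(a,(400,300)),cv2.resize(b,(400,300))]))
rs=[ray(c,px(c,"cover_front")[0][0]) for c in ["side","scene"]];print(tri(rs))
E
```

```text
clock: 11.8
position: [0.475, 0.0352, 0.3337]
ee_rot: [-0.079, -3.136, 0.0]
force: [1.8, -0.2, 0.2]
width: 0.005
gripper_force: 0.0
clock: 12.2
position: [0.4758, 0.0352, 0.3935]
ee_rot: [-0.08, -3.14, 0.0]
force: [-0.0, 0.6, -0.5]
width: 0.005
gripper_force: 0.0
[0.5379 0.0398 0.0889]
```

View pics/c5.png

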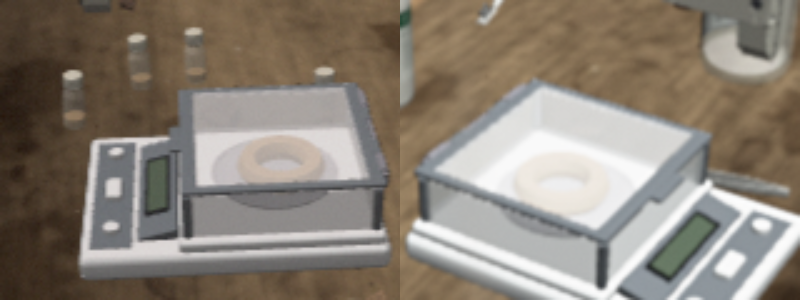

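Both views show the cover flat on the shield, with its front edge measured at z = 0.089 m, which is its shut height. The keys are up, the ring is in place and the robot is clear.

```bash
python3 -c "
from cell import arm
print(arm.sign_off())"
```

```text
the job is handed in; nothing more can be done
None
```

The draught cover is fully shut, and the zero key was then pressed all the way down (about 10 N at its stop) and came back up; the round keys and the cork ring were left alone, nothing beside the balance was touched, and the job is handed in.

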